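# Close the drilling fixture by lowering its jig plate over two guide pins

### The arm

A 7-joint arm with a two-finger parallel gripper is mounted at the origin on a cart in front of the work surface, level with it; the furniture and walls round the work are solid. World frame = base frame: x ahead of the robot, y to its left, z up, the work surface at z = 0. Lengths are in m, angles in rad, forces in N, time in s.
With the tool pointing down it reaches from about 0.4 to 0.875 m from the base axis. Payload 19.3 kg.
Tool frame: the origin (TCP) lies midway between the tips of the shut fingers; the grasp point (between the pads) lies bot.tcp_to_grasp behind it (bot.tcp_to_grasp is the distance from the TCP to the grasp point, in m); z points along the fingers, y is the line along which they close (so a half turn about z gives the same grasp; the last joint's range is limited). The gripper opens to 85 mm and grips with 20 to 120 N. Pads are 22 mm wide; open, the fingers measure 114 mm over their backs; the gripper's body (76 mm by 85 mm) begins 54 mm behind the grasp point. The pads swing forward as they close: fully open they stand 13 mm farther back than shut.
Start: joints at [1.138, 0.521, -0.036, 1.599, 0.021, 1.021, -0.113], TCP at [0.222, -0.584, 0.231] pointing down, gripper open.
Joint ranges: [-2.91, 2.91], [-0.3, 2.13], [-1.5, 1.42], [0.17, 2.43], [-1.26, 4.41], [0.16, 1.93], [-2.52, 2.52]. Speed limits (rad/s): [1.89, 1.89, 2.39, 2.39, 3.01, 3.01, 3.01].

### API

Orientations are given as [roll, pitch, yaw] about the fixed x, y, z axes, in that order (R = Rz(yaw) Ry(pitch) Rx(roll)).
In Python, from workcell import observe, imaging, bot gives the robot as it stands.
- The arm moves only by the tool send_rows, never from a script. Its argument "plan" is text: rows parted by semicolons, each of 7 numbers parted by spaces: the shift along the tool's x, y, z in m, then the turn, a rotation vector about the tool's x, y, z in degrees, then the finger opening in m, from 0 to 0.0854. In form: dx dy dz rx ry rz claw; .... A call has 1 to 10 rows; each row is the pose to reach, as a shift and turn from the pose commanded when the call began, along the tool's axes at that moment; what a row does not reach only later rows make up. A row lasts 1/12 s, in which the tool goes at most 41.7 mm and 7.16 degrees, less where a joint would pass 70% of its speed; a pose out of reach is approached as far as the arm can. A call with a gripper value outside its range is refused whole. The fingers move at their own pace and stop on an object; "grip_force" is the grip in N (left out, the last holds). Time passes only in rows, so rows that repeat a pose let the fingers close. It gives the time, the measured TCP pose, the force, the opening and the grip force at its end, in the units of the state.
- observe(): the state, without advancing time (a new reading comes with each control period).
- imaging.grab_frame(name): name is "side" or "top"; returns a dict with "color" (400x640x3 uint8, red, green, blue), "fx", "fy", "cx", "cy" (pixels), "eye" and "orientation" of the camera in the world. Camera axes: x right, y down, z forward; pixel columns grow to the right and rows downward; lengths in m; the calibration is good to about 2 mm. A picture is of the moment at which its call begins. There is no depth.
- bot.job_done(): hands the job in; it is judged then, once.
The state is a dict: "clock": time; "qpos": joint angles; "qd": joint speeds; "joint_efforts": joint torques, N m; "position": TCP position; "tool_rot": TCP orientation; "force": force on the tool from outside, world axes, zero at the start; "moment": the same for the moment, N m; "grip_width": finger opening in m; "finger_force": force on a finger pad.
Only numpy, scipy, OpenCV 4.12 (cv2) and the standard library are available. Lean on these libraries where they do the work, as an engineer would, in place of code of your own. Each camera call takes 0.05 s, during which the arm holds its last target. There are 200 camera calls.

### The job

Take the steel jig plate by its black grip from the sloping blue stand and close the drilling fixture with it: lower it, level and gently, over the two upright guide pins until it lies fully home on both brass collars (either way round), then let go. The pins stand somewhere along the fixture, not exactly in its middle, so feel for them; do not force or drop the plate, and leave the tape measure, the welding magnet and the shield cup alone.

Things in the scene. Friction and masses are not known exactly. Their poses are not given: they have to be found in the camera images.
- fixture: Drilling fixture, fixed to the table: dark steel base 110 x 176 x 12 mm, on it an aluminium pin carrier 78 x 144 mm (top at 26 mm) with a cut ring and two upright steel guide pins. Origin at the centre of the base's underside, z up, y along the row of pins, x across it.
- pins_nominal (a point): Nominal middle between the tops of the two guide pins, 64 mm above the fixture's origin. Pins 12 mm in diameter, 114 mm apart along y, top 3.5 mm tapering to 9 mm. The carrier is locked somewhere along its slots: both pins together really stand up to 15 mm off this along the fixture's y and 1.5 mm in x (either way), new each time and not in any given pose: find them by touch or sight.
- seat_nominal (a point): Nominal middle between the tops of the two brass stop collars (20 mm in diameter, one round the foot of each pin, off by the same hidden amount), 38 mm above the fixture's origin. The plate's underside rests at this height when fully home.
- plate_grip (a point): Centre of the jig plate's black grip, a block 50 (x) x 22 (y) x 32 mm (z) to be pinched across its 22 mm. Axes are the plate's: z out of its upper face, y along its row of holes. The point lies over the plate's middle, 38 mm above its upper face, 50 mm above its underside; when home it is 88 mm above the fixture's origin.
- jig_plate: Loose steel jig plate, about 0.45 kg, 80 (x) x 150 (y) x 12 mm (z), two through holes 15 mm in diameter at x = 0, y = +57 and -57 mm; origin at the centre of its underside, axes as for its grip. It starts on the stand's slope, tilted 30 degrees, its z leaning to the stand's -x side.
- stand: Blue sheet-metal stand, fixed; foot 95 x 120 mm, origin at the centre of its underside. Its top, 96 mm long and 80 mm wide, slopes 30 degrees, rising towards +x, highest point about 75 mm; a lip along the low (-x) edge stands 10 mm proud of the slope and stops the plate from sliding.
- tape_measure: Yellow tape measure, 67 x 82 x 38 mm, loose bystander; origin under its centre.
- weld_magnet: Flat red and grey arrow-shaped welding magnet, 69 x 102 x 14 mm, loose bystander; origin under its centre.
- shield_cup: Small grey torch shield cup standing upright, 34 mm in diameter and high, loose bystander; origin under its centre.

How it is judged:
On the way, in this order (a step that is already met when the one before it is completed fails the run):
1. the jig plate is lifted clear of the stand in the fingers (distance of plate_grip from where it was at the start of the episode above 0.06 m and contact force between jig_plate and stand below 0.1 N and contact force between the fingers and jig_plate above 1 N), for 0.1 s.
2. held in the fingers and level, the plate is part of the way down on both pins (x of plate_grip in the frame of fixture between -0.005 and 0.005 m and y of plate_grip in the frame of fixture between -0.019 and 0.019 m and z of plate_grip in the frame of fixture between 0.091 and 0.111 m and angle between plate_grip's own z axis and vertical below 0.1 rad and angle between the y axis of plate_grip and the y axis of fixture, either way round below 0.06 rad and contact force between the fingers and jig_plate above 1 N), for 0.1 s.
At the end, for the whole second after the job is handed in: The plate lies level (within 0.025 rad) and at rest on both collars with the pins through its holes (grip centre 86 to 89.8 mm above the fixture's origin, within 5 mm of its middle in x and 19 mm in y, rows of holes and pins parallel within 0.06 rad), released (x of plate_grip in the frame of fixture between -0.005 and 0.005 m and y of plate_grip in the frame of fixture between -0.019 and 0.019 m and z of plate_grip in the frame of fixture between 0.086 and 0.0898 m and angle between plate_grip's own z axis and vertical below 0.025 rad and angle between the y axis of plate_grip and the y axis of fixture, either way round below 0.06 rad and linear speed of jig_plate below 0.01 m/s and contact force between the fingers and jig_plate below 0.05 N); the robot touches nothing.
It fails at once if the plate is forced: more than 80 N between it and the fixture (contact force between jig_plate and fixture above 80 N).
It fails at once if the plate is dropped onto the fixture: it moves faster than 0.35 m/s while on the pins (x of plate_grip in the frame of fixture between -0.01 and 0.01 m and y of plate_grip in the frame of fixture between -0.024 and 0.024 m and z of plate_grip in the frame of fixture below 0.113 m and linear speed of jig_plate above 0.35 m/s).
It fails at once if the plate is tilted more than 0.14 rad while on the pins (x of plate_grip in the frame of fixture between -0.01 and 0.01 m and y of plate_grip in the frame of fixture between -0.024 and 0.024 m and z of plate_grip in the frame of fixture below 0.11 m and angle between plate_grip's own z axis and vertical above 0.14 rad).
It fails at once if the tape measure, welding magnet or shield cup is disturbed (moved more than 20 mm) (distance of any of tape_measure, weld_magnet, shield_cup from where it was at the start of the episode above 0.02 m).
It also fails if it takes over 61 s, if anything falls off the work surface, if the arm or the gripper's body presses on something with over 40 N, if the wrist force passes 120 N, or if a joint passes its speed limit or range.

## Working session

There is one attempt and no reset: what is moved stays moved. The work goes in short steps, Python scripts to look and compute and a tool call to move; the robot and the scene stay as the last step left them, time stands still between calls to the robot, and variables do not carry over. Pictures are saved under pics/ and viewed, at most 10 in all, crops included, and the job is handed in when it is done.

Besides the shell and the picture viewer there is one more tool, called as name(argument=value, ...) on one line, values as JSON. send_rows: Moves the arm, as the interface text tells. Its arguments: {"type":"object","properties":{"plan":{"type":"string"},"grip_force":{"type":"number"}},"required":["plan"]}

```bash
ls; mkdir -p pics; python3 - <<'E'
from workcell import observe, imaging, bot
import cv2
s=observe();print({k:s[k] for k in('clock','position','tool_rot','grip_width','force')},bot.tcp_to_grasp)
for n in('side','top'):
    f=imaging.grab_frame(n);cv2.imwrite(f'pics/{n}0.png',f['color'][:,:,::-1]);print(n,[f[k] for k in('fx','fy','cx','cy','eye','orientation')])
E
```

```text
pics
{'clock': 0.0, 'position': array([ 0.22161634, -0.58401629,  0.23072498]), 'tool_rot': array([-3.14043254e+00,  9.39929964e-05,  3.62685943e-01]), 'grip_width': 0.08545746521278016, 'force': array([ 0.87050964, -0.70492665,  0.58988178])} 0.0187
side [413.04672972834067, 413.04672972834067, 316.17357573786126, 198.60430065781264, array([ 0.32073222, -0.60697594,  0.53350143]), array([-2.12335232,  0.01958359, -0.31734919])]
top [427.97127784183283, 427.97127784183283, 322.2849501274511, 199.5907304624423, array([0.47838458, 0.06778153, 1.01941773]), array([-3.08335237e+00,  6.82320090e-05, -1.59513686e+00])]
```

View pics/side0.png

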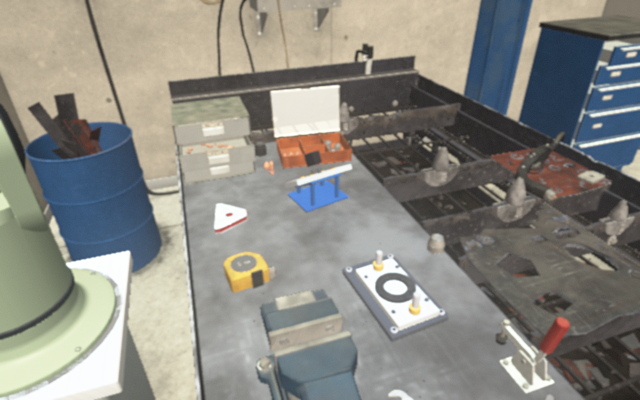

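View pics/top0.png

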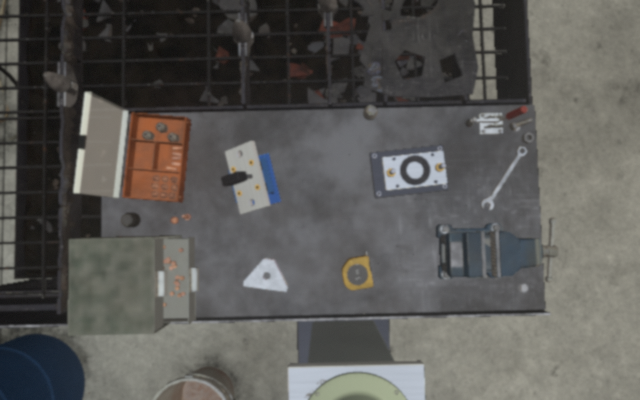

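Side view: fixture at about (395,293) with pins near (379,262) and (415,303), and the stand and plate at (320,180). Top view: plate at (247,177) with its grip at (235,179) leaning left (+y), fixture at (410,171), tape at (358,272), magnet at (266,275), cup at (369,112). I'll enlarge the parts that matter.

```bash
cat > h.py <<'E'
import numpy as np,cv2
from scipy.spatial.transform import Rotation as R
from workcell import observe, imaging, bot
def grab(n):
    f=imaging.grab_frame(n); f['R']=R.from_euler('xyz',f['orientation']).as_matrix(); return f
def ray(f,u,v):
    return f['R']@np.array([(u-f['cx'])/f['fx'],(v-f['cy'])/f['fy'],1.])
def onz(f,p,z):
    d=ray(f,*p); return f['eye']+d*(z-f['eye'][2])/d[2]
def proj(f,P):
    c=f['R'].T@(np.asarray(P)-f['eye']); return np.array([f['fx']*c[0]/c[2]+f['cx'],f['fy']*c[1]/c[2]+f['cy']])
def tri(f,p,g,q):
    d1=ray(f,*p);d2=ray(g,*q);s=np.linalg.lstsq(np.c_[d1,-d2],g['eye']-f['eye'],rcond=None)[0]
    a=f['eye']+s[0]*d1;b=g['eye']+s[1]*d2;return (a+b)/2,np.linalg.norm(a-b)
E
python3 - <<'E'
import cv2,numpy as np
t=cv2.imread('pics/top0.png');s=cv2.imread('pics/side0.png')
def c(i,x,y,w,h): return cv2.resize(i[y:y+h,x:x+w],(400,300),interpolation=cv2.INTER_CUBIC)
cv2.imwrite('pics/crop.png',np.vstack([np.hstack([c(t,360,135,100,75),c(t,205,135,100,75)]),np.hstack([c(s,335,245,120,90),c(s,270,155,100,75)])]))
E
```

```text
(no output)
```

View pics/crop.png

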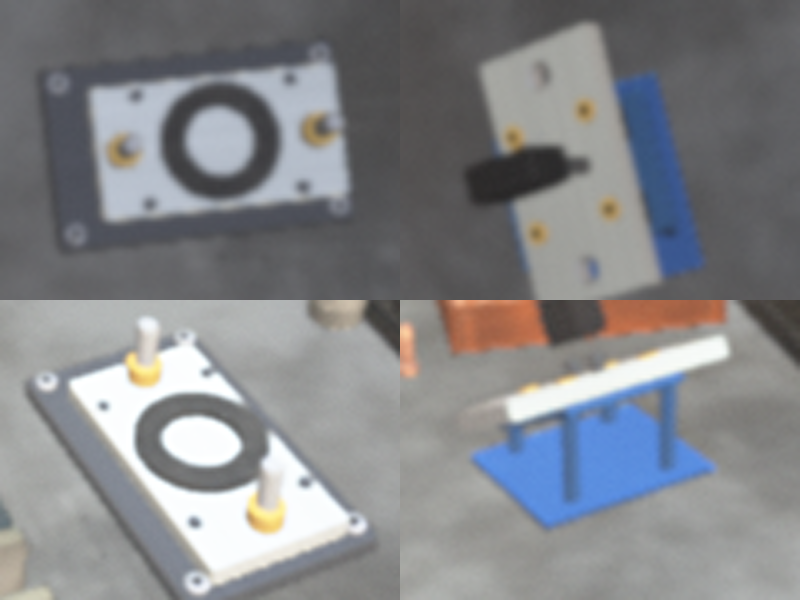

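The crops give these positions in full-image pixels:

| Feature | View | Pixels |
|---|---|---|
| Pin tops | top | (393,171), (443.5,165.5) |
| Collars | top | (390.5,172.5), (440,167.5) |
| Base screws | top | centred at (409.6,170.9) |
| Pin tops | side | (379.4,251.6), (416.9,293.6) |
| Plate holes | top | (240,153), (252.5,202) |

The grip leans to the left.

```bash
python3 - <<'E'
from h import *
np.set_printoptions(precision=4,suppress=True)
T=grab('top');S=grab('side')
for n,p,q in(('A',(393.3,171),(379.4,252.2)),('B',(443.7,165.4),(416.9,294.2))):
    print(n,'top',onz(T,p,.063),'side',onz(S,q,.063),'tri',*tri(T,p,S,q))
for n,p,q in(('cA',(390.8,172.3),(378.5,265.5)),('cB',(440.1,167.5),(415,310))): print(n,onz(T,p,.036),'-',onz(S,q,.035))
sc=[onz(T,(360+a/4,135+b/4),.012) for a,b in((58,82),(319,52),(76,235),(340,205))];print('base',np.mean(sc,0),[np.arctan2(*(sc[i]-sc[i+1])[:2]) for i in(0,2)])
h=[onz(T,p,.057) for p in((240,153),(252.5,202))];print('holes',h,np.linalg.norm(h[0]-h[1]),np.mean(h,0))
# plate frame: y along holes; x up the slope (towards -y world)
yv=h[1]-h[0];yv/=np.linalg.norm(yv)
if np.cross(yv,[0,0,1])[1]>0: yv=-yv
xh=np.cross(yv,[0,0,1]);c=np.cos(np.pi/6);s=.5
xv=c*xh+s*np.array([0,0,1]);zv=np.cross(xv,yv);print('x',xv,'y',yv,'z',zv)
m=np.mean(h,0);g=m+.038*zv;print('grip',g,'px',proj(T,g),proj(S,g))
# checks: slit of plate corners
for a in(-.04,.04):
  for b in(-.075,.075): print(proj(T,m+a*xv+b*yv),proj(S,m+a*xv+b*yv))
st=observe();Rt=R.from_euler('xyz',st['tool_rot']);print(Rt.as_matrix())
for sg in(1,-1):
  Rg=np.c_[-sg*-1*xv*-1,sg*-yv*-1,-zv] 
  if np.linalg.det(Rg)<0: Rg[:,0]*=-1
  tcp=g-bot.tcp_to_grasp*zv
  for d in(0,.10):
    print(sg,d,'shift',Rt.as_matrix().T@(tcp+d*zv-st['position']),'rot',np.degrees((Rt.inv()*R.from_matrix(Rg)).as_rotvec()),R.from_matrix(Rg).as_euler('xyz'))
E
```

```text
A top [ 0.5946 -0.0946  0.063 ] side [ 0.5994 -0.0908  0.063 ] tri [ 0.5956 -0.0946  0.0666] 0.0031099486405021947
B top [ 0.6045 -0.2084  0.063 ] side [ 0.6095 -0.2044  0.063 ] tri [ 0.6053 -0.2078  0.0673] 0.0030179609028889564
cA [ 0.595  -0.0933  0.036 ] - [ 0.5979 -0.094   0.035 ]
cB [ 0.6034 -0.2076  0.036 ] - [ 0.6062 -0.2102  0.035 ]
base [ 0.6003 -0.1418  0.012 ] [np.float64(-0.09087515298953895), np.float64(-0.08898789485442714)]
holes [array([0.6448, 0.2504, 0.057 ]), array([0.5329, 0.2237, 0.057 ])] 0.1150548058318075 [0.5888 0.2371 0.057 ]
x [ 0.2008 -0.8424  0.5   ] y [ 0.9727  0.2319 -0.    ] z [-0.1159  0.4864  0.866 ]
grip [0.5844 0.2555 0.0899] px [235.111  177.9742] [312.0761 159.1913]
[241.1649 213.6596] [282.9651 183.9955]
[225.3012 150.9955] [334.195  168.1851]
[268.2075 205.1667] [296.1012 181.2563]
[251.4553 140.0163] [350.1352 164.4943]
[[ 0.9349  0.3548 -0.0003]
 [ 0.3548 -0.9349  0.0006]
 [-0.0001 -0.0007 -1.    ]]
1 0 shift [ 0.6359 -0.647   0.1576] rot [-21.6287 -24.5943 -80.5827] [3.1416 0.5236 1.8048]
1 0.1 shift [ 0.6423 -0.6966  0.0711] rot [-21.6287 -24.5943 -80.5827] [3.1416 0.5236 1.8048]
-1 0 shift [ 0.6359 -0.647   0.1576] rot [-25.4562  22.3866  94.9004] [ 3.1416 -0.5236 -1.3368]
-1 0.1 shift [ 0.6423 -0.6966  0.0711] rot [-25.4562  22.3866  94.9004] [ 3.1416 -0.5236 -1.3368]
```

send_rows(plan="0.04 -0.034 0 -1 -1 -4 0.0854; 0.08 -0.067 0 -2 -2 -8 0.0854; 0.12 -0.1 0 -3 -4 -12 0.0854; 0.16 -0.134 0 -4 -5 -16 0.0854; 0.2 -0.168 0 -5 -6 -20 0.0854; 0.24 -0.2 0 -6 -7 -24 0.0854; 0.27 -0.235 0 -7 -8 -28 0.0854; 0.31 -0.27 0 -8 -9 -32 0.0854; 0.31 -0.27 0 -8 -9 -32 0.0854; 0.31 -0.27 0 -8 -9 -32 0.0854")

```text
clock: 1.03
position: [0.4166, -0.2191, 0.2315]
tool_rot: [3.05, 0.187, 0.917]
force: [1.2, -0.7, 0.3]
grip_width: 0.0854
finger_force: 0.0
```

```bash
cat >> h.py <<'E'
np.set_printoptions(precision=4,suppress=True)
def rel(pos,Rg):
    s=observe();Rt=R.from_euler('xyz',s['tool_rot'])
    print(s['clock'],'at',s['position'],s['tool_rot'],'q',s['qpos'],'F',s['force'],'M',s['moment'],'w',s['grip_width'])
    print('rel',Rt.as_matrix().T@(np.asarray(pos)-s['position']),np.degrees((Rt.inv()*Rg).as_rotvec()))
GR=R.from_euler('xyz',[np.pi,np.pi/6,1.8048]); zv=-GR.as_matrix()[:,2]
grip=np.array([.5844,.2555,.0899])
E
python3 -c "
from h import *
rel(grip+(.1-bot.tcp_to_grasp)*zv,GR)"
```

```text
1.0333 at [ 0.4166 -0.2191  0.2315] [3.0504 0.1868 0.9168] q [ 0.4182  0.2714 -0.248   2.0244  0.3552  0.8892 -0.6967] F [ 1.1858 -0.7069  0.2933] M [ 0.2063 -0.0943  0.0018] w 0.08538442143880084
rel [ 0.5089 -0.1841 -0.0406] [-12.9    -15.77   -48.5854]
```

send_rows(plan="0.038 -0.014 -0.01 -1 -1 -4 0.0854; 0.076 -0.028 -0.02 -2 -2 -8 0.0854; 0.114 -0.042 -0.025 -3 -4 -12 0.0854; 0.152 -0.056 -0.03 -4 -5 -16 0.0854; 0.19 -0.07 -0.03 -5 -6 -20 0.0854; 0.228 -0.084 -0.04 -6 -7 -24 0.0854; 0.266 -0.098 -0.04 -7 -8 -28 0.0854; 0.304 -0.112 -0.04 -8 -9 -32 0.0854; 0.342 -0.126 -0.04 -9 -10 -36 0.0854; 0.37 -0.135 -0.04 -10 -12 -40 0.0854")

```text
clock: 1.87
position: [0.5315, 0.1576, 0.189]
tool_rot: [3.106, 0.452, 1.638]
force: [0.8, -0.9, 0.8]
grip_width: 0.0854
finger_force: 0.0
```

```bash
python3 -c "
from h import *
rel(grip+(.1-bot.tcp_to_grasp)*zv,GR)"
```

```text
1.8667 at [0.5315 0.1576 0.189 ] [3.1055 0.4518 1.638 ] q [-0.302   0.5937 -0.474   1.7432  0.6751  1.2322 -1.0158] F [ 0.8027 -0.8681  0.809 ] M [0.4689 0.0707 0.0004] w 0.08536773076678074
rel [ 0.1333  0.0538 -0.0308] [-2.4183 -3.9478 -8.5151]
```

send_rows(plan="0.035 0.013 -0.02 -1 -1 -3 0.0854; 0.07 0.026 -0.03 -2 -3 -6 0.0854; 0.1 0.04 -0.03 -2.4 -4 -8 0.0854; 0.12 0.048 -0.03 -2.4 -4 -8.5 0.0854; 0.12 0.048 -0.03 -2.4 -4 -8.5 0.0854; 0.12 0.048 -0.03 -2.4 -4 -8.5 0.0854; 0.12 0.048 -0.03 -2.4 -4 -8.5 0.0854")

```text
clock: 2.45
position: [0.5704, 0.2783, 0.1658]
tool_rot: [-3.142, 0.525, 1.799]
force: [-0.4, -0.6, 0.7]
grip_width: 0.0852
finger_force: 0.0
```

```bash
python3 - <<'E'
from h import *
rel(grip+(-bot.tcp_to_grasp)*zv,GR)
t=grab('top')['color'][:,:,::-1];s=grab('side')['color'][:,:,::-1]
def c(i,x,y,w,h): return cv2.resize(i[y:y+h,x:x+w],(400,300),interpolation=cv2.INTER_CUBIC)
cv2.imwrite('pics/c2.png',np.hstack([c(t,195,130,120,90),c(s,250,110,120,90)]))
E
```

```text
2.45 at [0.5704 0.2783 0.1658] [-3.1415  0.5253  1.7992] q [-0.4902  0.7801 -0.4725  1.4805  0.7431  1.3953 -0.9746] F [-0.3729 -0.6469  0.698 ] M [0.474  0.1608 0.0143] w 0.0851890142587957
rel [0.0162 0.0085 0.0971] [-0.1648  0.0947 -0.2763]
```

View pics/c2.png

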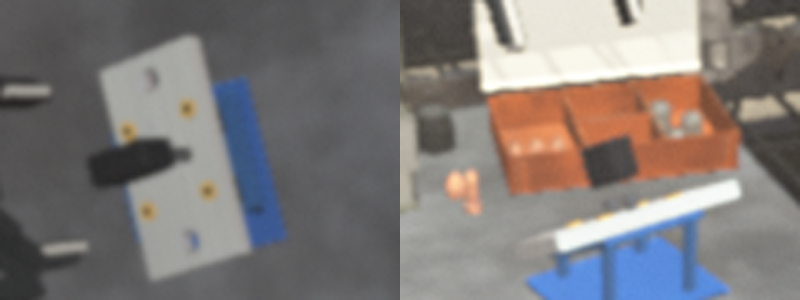

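The fingers straddle the grip's axis. The grip shows at side px (313,158) against a predicted (312,159), so the estimate holds. I'll go in and close.

send_rows(plan="0.016 0.0085 0.015 0 0 -0.3 0.0854; 0.016 0.0085 0.04 0 0 -0.3 0.0854; 0.016 0.0085 0.06 0 0 -0.3 0.0854; 0.016 0.0085 0.08 0 0 -0.3 0.0854; 0.016 0.0085 0.09 0 0 -0.3 0.0854; 0.016 0.0085 0.097 0 0 -0.3 0.0854; 0.016 0.0085 0.097 0 0 -0.3 0.06; 0.016 0.0085 0.097 0 0 -0.3 0.04", grip_force=30)

```text
clock: 3.22
position: [0.5868, 0.2474, 0.0747]
tool_rot: [-3.14, 0.524, 1.805]
force: [0.5, -0.0, -0.0]
grip_width: 0.0636
finger_force: 0.0
```

```bash
python3 - <<'E'
from h import *
rel(grip+(-bot.tcp_to_grasp)*zv,GR)
t=grab('top')['color'][:,:,::-1];s=grab('side')['color'][:,:,::-1]
def c(i,x,y,w,h): return cv2.resize(i[y:y+h,x:x+w],(400,300),interpolation=cv2.INTER_CUBIC)
cv2.imwrite('pics/c3.png',np.hstack([c(t,195,130,120,90),c(s,250,110,120,90)]))
E
```

```text
3.2167 at [0.5868 0.2474 0.0747] [-3.1396  0.5241  1.8052] q [-0.4579  0.8841 -0.4368  1.5362  0.8207  1.252  -1.0252] F [ 0.4622 -0.0373 -0.0281] M [ 0.5479  0.0965 -0.0024] w 0.06364779763147754
rel [-0.0003 -0.0005  0.0013] [-0.1029  0.0298  0.018 ]
```

View pics/c3.png

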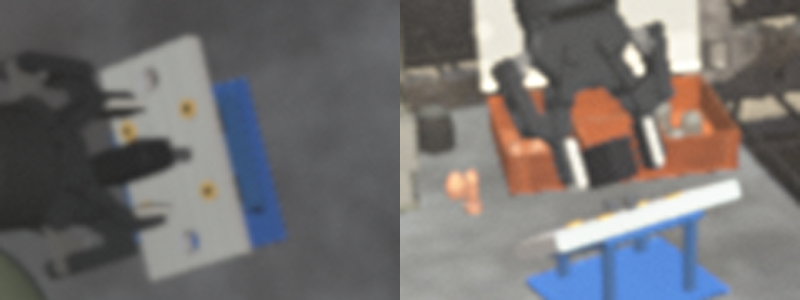

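The pads stand either side of the black grip, at its height (right half, grip x 585–637 between pads). I'll close and lift along the plate's normal.

send_rows(plan="0 0 0 0 0 0 0.03; 0 0 0 0 0 0 0.015; 0 0 0 0 0 0 0.01; 0 0 0 0 0 0 0.01; 0 0 0 0 0 0 0.01; 0 0 0 0 0 0 0.01; 0 0 0 0 0 0 0.01; 0 0 0 0 0 0 0.01", grip_force=80)

```text
clock: 3.98
position: [0.5868, 0.2477, 0.0746]
tool_rot: [-3.14, 0.524, 1.806]
force: [-0.4, 1.0, 7.1]
grip_width: 0.0212
finger_force: 79.0
```

```bash
python3 - <<'E'
from h import *
rel(grip+(.05-bot.tcp_to_grasp)*zv+[0,0,.06],GR)
E
```

```text
3.9833 at [0.5868 0.2477 0.0746] [-3.1399  0.5241  1.8055] q [-0.4584  0.8843 -0.4368  1.5362  0.8209  1.2518 -1.0255] F [-0.4233  1.0111  7.1447] M [ 0.1515  0.192  -0.157 ] w 0.021241008059350336
rel [-0.0307 -0.0007 -0.1006] [-0.078   0.0311  0.0364]
```

send_rows(plan="0 0 -0.01 0 0 0 0.01; 0 0 -0.025 0 0 0 0.01; 0 0 -0.045 0 0 0 0.01; -0.01 0 -0.065 0 0 0 0.01; -0.02 0 -0.085 0 0 0 0.01; -0.03 0 -0.1 0 0 0 0.01; -0.05 0 -0.13 0 0 0 0.01; -0.05 0 -0.13 0 0 0 0.01; -0.05 0 -0.13 0 0 0 0.01")

```text
clock: 4.73
position: [0.5823, 0.269, 0.2138]
tool_rot: [3.141, 0.523, 1.804]
force: [-0.2, 0.0, -4.7]
grip_width: 0.0208
finger_force: 79.2
```

```bash
cat >>h.py <<'E'
FR=R.from_euler('xyz',[np.pi,0,.087]); pins=np.array([.6005,-.1512,0]); fx=np.array([np.cos(.087),np.sin(.087),0]);fy=np.array([-fx[1],fx[0],0])
E
python3 - <<'E'
from h import *
rel(pins+[0,0,.2],FR)
E
```

```text
4.7333 at [0.5823 0.269  0.2138] [3.1408 0.5231 1.8038] q [-0.467   0.7299 -0.4792  1.4397  0.7244  1.4544 -0.9012] F [-0.2278  0.0336 -4.7372] M [1.0366 0.2891 0.0068] w 0.0208402281753309
rel [-0.351  -0.0795  0.2183] [25.6954 22.129  95.879 ]
```

send_rows(plan="-0.014 -0.003 0.009 1 0.9 3.8 0.01; -0.035 -0.008 0.022 2.6 2.2 9.6 0.01; -0.056 -0.013 0.035 4.1 3.5 15.3 0.01; -0.077 -0.017 0.048 5.7 4.9 21.1 0.01; -0.098 -0.022 0.061 7.2 6.2 26.8 0.01; -0.119 -0.027 0.074 8.7 7.5 32.6 0.01; -0.14 -0.032 0.087 10.3 8.9 38.4 0.01; -0.161 -0.037 0.1 11.8 10.2 44.1 0.01; -0.182 -0.041 0.114 13.4 11.5 49.9 0.01; -0.2 -0.045 0.124 14.6 12.6 54.7 0.01")

```text
clock: 5.57
position: [0.592, 0.0268, 0.2034]
tool_rot: [3.021, 0.222, 0.79]
force: [-0.2, -0.1, -4.4]
grip_width: 0.021
finger_force: 78.9
```

```bash
python3 - <<'E'
from h import *
rel(pins+[0,0,.2],FR)
E
```

```text
5.5667 at [0.592  0.0268 0.2034] [3.0209 0.2216 0.7901] q [-0.0384  0.5761 -0.3367  1.6303  0.4253  1.1497 -1.3172] F [-0.168  -0.0804 -4.4032] M [ 0.4418 -0.1679  0.0227] w 0.02103004322785418
rel [-0.1168  0.1268  0.0454] [11.067   9.7388 40.8348]
```

send_rows(plan="-0.018 0.02 0.007 1.7 1.5 6 0.01; -0.034 0.037 0.014 3.3 2.8 12 0.01; -0.05 0.055 0.02 4.8 4.2 17.6 0.01; -0.067 0.072 0.026 6.3 5.5 23.2 0.01; -0.083 0.09 0.032 7.8 6.9 28.8 0.01; -0.1 0.108 0.039 9.4 8.3 34.7 0.01; -0.11 0.119 0.043 10.4 9.1 38.3 0.01; -0.116 0.126 0.045 11 9.6 40.5 0.01; -0.116 0.126 0.045 11 9.6 40.5 0.01; -0.116 0.126 0.045 11 9.6 40.5 0.01")

```text
clock: 6.4
position: [0.6019, -0.147, 0.2006]
tool_rot: [3.14, 0.003, 0.101]
force: [0.1, 0.8, -4.4]
grip_width: 0.0212
finger_force: 79.0
```

```bash
python3 - <<'E'
from h import *
rel(pins+[0,0,.13],FR)
t=grab('top')['color'][:,:,::-1];s=grab('side')['color'][:,:,::-1]
def c(i,x,y,w,h): return cv2.resize(i[y:y+h,x:x+w],(400,300),interpolation=cv2.INTER_CUBIC)
cv2.imwrite('pics/c4.png',np.hstack([c(t,350,110,140,105),c(s,310,150,180,135)]))
E
```

```text
6.4 at [ 0.6019 -0.147   0.2006] [3.1401 0.0032 0.1007] q [ 0.3029  0.5539 -0.236   1.6352  0.1518  0.9733 -1.4551] F [ 0.0863  0.7922 -4.4443] M [0.0681 0.0304 0.0111] w 0.02115233402076707
rel [-0.0016  0.0039  0.0706] [0.0843 0.1807 0.7878]
```

View pics/c4.png

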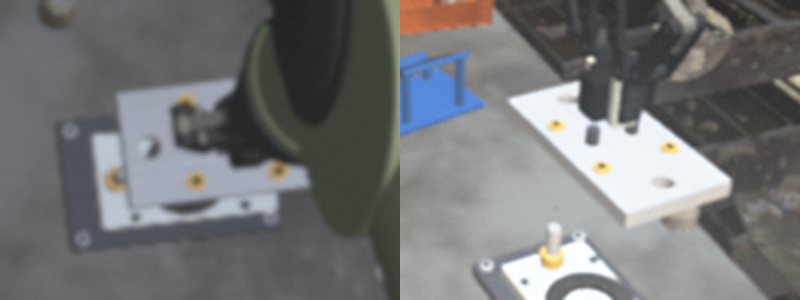

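The plate is held level above the fixture. Hole centres: top view (402.2,161.5); side view (428.4,231.9) and (386.5,194.6). I'll compare them with the pins to get the plate's offset in the fingers.

```bash
python3 - <<'E'
from h import *
T=grab('top');S=grab('side');p=observe()['position']
a=onz(S,(386.5,194.6),.181);b=onz(S,(428.4,231.9),.181);ta=onz(T,(402.2,161.5),.181)
print('side',a,b,'mid-tcp',(a+b)/2-p,'len',np.linalg.norm(a-b),'yaw',np.arctan2(*(b-a)[:2]));print('top A',ta,'mid est',ta-.057*np.array([-np.sin(.1007),np.cos(.1007),0])-p)
print(tri(T,(402.2,161.5),S,(386.5,194.6)))
E
```

```text
side [ 0.6051 -0.0892  0.181 ] [ 0.6148 -0.2023  0.181 ] mid-tcp [ 0.0075  0.0002 -0.0201] len 0.11347105049227557 yaw 3.05563512252544
top A [ 0.5987 -0.0928  0.181 ] mid est [ 0.0019 -0.0035 -0.0201]
(array([ 0.6004, -0.0932,  0.1838]), np.float64(0.004534950403677106))
```

send_rows(plan="-0.002 0.001 0.01 0 0 0.2 0.01; -0.003 0.001 0.025 0 0 0.4 0.01; -0.005 0.0013 0.045 0 0 0.4 0.01; -0.005 0.0013 0.06 0 0 0.4 0.01; -0.005 0.0013 0.075 0 0 0.4 0.01; -0.005 0.0013 0.085 0 0 0.4 0.01; -0.005 0.0013 0.091 0 0 0.4 0.01; -0.005 0.0013 0.091 0 0 0.4 0.01; -0.005 0.0013 0.091 0 0 0.4 0.01")

```text
clock: 7.35
position: [0.5974, -0.1494, 0.1104]
tool_rot: [3.14, 0.002, 0.093]
force: [-0.1, -0.3, -3.8]
grip_width: 0.0209
finger_force: 78.9
```

```bash
python3 - <<'E'
from h import *
rel(pins+[0,0,.13],FR)
t=grab('top')['color'][:,:,::-1];s=grab('side')['color'][:,:,::-1]
def c(i,x,y,w,h): return cv2.resize(i[y:y+h,x:x+w],(400,300),interpolation=cv2.INTER_CUBIC)
cv2.imwrite('pics/c5.png',np.hstack([c(t,370,140,80,60),c(s,345,225,120,90)]))
E
```

```text
7.35 at [ 0.5974 -0.1494  0.1104] [3.1396 0.0018 0.0928] q [ 0.2935  0.6578 -0.215   1.7145  0.1879  0.7907 -1.4888] F [-0.1009 -0.2804 -3.8313] M [-0.0343  0.0421 -0.0399] w 0.02085759979210467
rel [ 0.0029  0.0021 -0.0196] [0.115  0.1004 0.332 ]
```

View pics/c5.png

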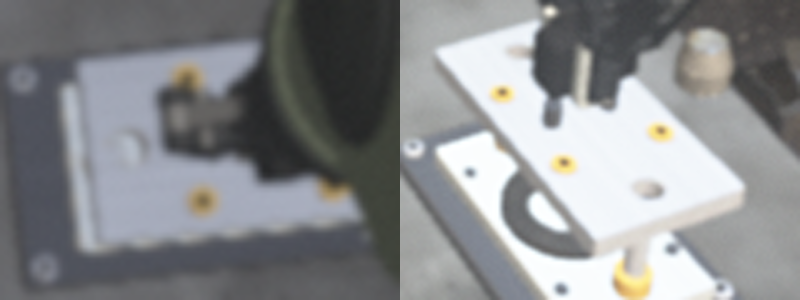

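Top view: hole A at (396.6,169.2) with the pin's tip seen inside it. Side view: hole B at (419.4,281.7), hole A at (381,240), with a pin entering below B.

```bash
python3 - <<'E'
from h import *
T=grab('top');S=grab('side');p=observe()['position'];z=p[2]-.0193
a=onz(S,(381,240),z);b=onz(S,(419.4,281.7),z);ta=onz(T,(396.6,169.2),z)
print(a,b,np.linalg.norm(a-b),'side d',(a+b)/2-[.60445,-.1476,z],b-[.6095,-.2044,z],'yaw',np.pi-np.arctan2(*(b-a)[:2]));print('top d',ta-[.5946,-.0946,z])
E
```

```text
[ 0.5996 -0.0928  0.0917] [ 0.6089 -0.2069  0.0917] 0.11443237724620076 side d [-0.0002 -0.0023 -0.    ] [-0.0006 -0.0025 -0.    ] yaw 0.0816567404813302
top d [ 0.0003 -0.0025  0.    ]
```

send_rows(plan="0 -0.0012 0.003 0 0 0 0.01; 0 -0.0024 0.006 0 0 0 0.01; 0 -0.0024 0.009 0 0 0 0.01; 0 -0.0024 0.012 0 0 0 0.01; 0 -0.0024 0.014 0 0 0 0.01; 0 -0.0024 0.015 0 0 0 0.01; 0 -0.0024 0.016 0 0 0 0.01; 0 -0.0024 0.017 0 0 0 0.01; 0 -0.0024 0.0175 0 0 0 0.01; 0 -0.0024 0.0175 0 0 0 0.01")

```text
clock: 8.38
position: [0.597, -0.1473, 0.0926]
tool_rot: [3.14, 0.002, 0.093]
force: [0.9, -0.5, -3.8]
grip_width: 0.021
finger_force: 78.9
```

```bash
python3 -c "
from h import *
rel(pins+[0,0,.09],FR)"
```

```text
8.3833 at [ 0.597  -0.1473  0.0926] [3.1396 0.0019 0.0925] q [ 0.2865  0.681  -0.2099  1.726   0.1957  0.7565 -1.4992] F [ 0.9204 -0.5011 -3.8195] M [-0.0078  0.0246  0.0198] w 0.021041624096336368
rel [0.0032 0.0042 0.0026] [0.1146 0.107  0.3162]
```

send_rows(plan="0 0 0.001 0 0 0 0.01; 0 0 0.002 0 0 0 0.01; 0 0 0.003 0 0 0 0.01; 0 0 0.004 0 0 0 0.01; 0 0 0.005 0 0 0 0.01; 0 0 0.005 0 0 0 0.01")

```text
clock: 8.88
position: [0.5969, -0.1472, 0.0875]
tool_rot: [3.14, 0.002, 0.093]
force: [-0.1, 0.7, -4.3]
grip_width: 0.0211
finger_force: 78.9
```

```bash
python3 -c "
from h import *
rel(pins+[0,0,.09],FR)"
```

```text
8.8833 at [ 0.5969 -0.1472  0.0875] [3.1397 0.0021 0.0925] q [ 0.2854  0.6882 -0.2083  1.7284  0.198   0.7471 -1.5011] F [-0.1105  0.6546 -4.2678] M [-0.0185  0.0251 -0.0366] w 0.021144368219609754
rel [ 0.0032  0.0043 -0.0025] [0.1103 0.1179 0.3164]
```

send_rows(plan="0 0 0.0015 0 0 0 0.01; 0 0 0.003 0 0 0 0.01; 0 0 0.0045 0 0 0 0.01; 0 0 0.006 0 0 0 0.01; 0 0 0.0075 0 0 0 0.01; 0 0 0.009 0 0 0 0.01; 0 0 0.0105 0 0 0 0.01; 0 0 0.012 0 0 0 0.01; 0 0 0.0135 0 0 0 0.01; 0 0 0.0135 0 0 0 0.01")

```text
clock: 9.72
position: [0.5968, -0.1473, 0.0739]
tool_rot: [3.14, 0.002, 0.093]
force: [0.6, 1.3, -5.7]
grip_width: 0.0215
finger_force: 78.9
```

```bash
python3 - <<'E'
from h import *
rel(pins+[0,0,.0693],FR)
t=grab('top')['color'][:,:,::-1];s=grab('side')['color'][:,:,::-1]
def c(i,x,y,w,h): return cv2.resize(i[y:y+h,x:x+w],(400,300),interpolation=cv2.INTER_CUBIC)
cv2.imwrite('pics/c6.png',np.hstack([c(t,370,140,80,60),c(s,345,225,120,90)]))
E
```

```text
9.7167 at [ 0.5968 -0.1473  0.0739] [3.1396 0.0022 0.0925] q [ 0.2824  0.7076 -0.2039  1.7341  0.204   0.7224 -1.506 ] F [ 0.6034  1.2816 -5.713 ] M [-0.0021  0.0616  0.0354] w 0.021511792906078037
rel [0.0033 0.0042 0.0046] [0.1117 0.1242 0.3164]
```

View pics/c6.png

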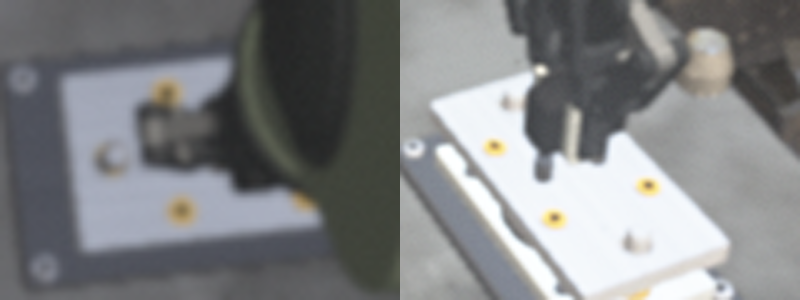

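Both pins show through the holes, at top (112,158) and side (638,240) and (512,100) in the crop, and contact is very light. I'll go on to the collars in 0.7 mm steps.

send_rows(plan="0 0 0.0007 0 0 0 0.01; 0 0 0.0014 0 0 0 0.01; 0 0 0.0021 0 0 0 0.01; 0 0 0.0028 0 0 0 0.01; 0 0 0.0035 0 0 0 0.01; 0 0 0.0035 0 0 0 0.01")

```text
clock: 10.32
position: [0.5969, -0.1473, 0.0706]
tool_rot: [3.14, 0.002, 0.093]
force: [0.2, 0.2, -4.1]
grip_width: 0.0213
finger_force: 78.9
```

send_rows(plan="0 0 0.0005 0 0 0 0.01; 0 0 0.001 0 0 0 0.01; 0 0 0.0013 0 0 0 0.01; 0 0 0.0013 0 0 0 0.01")

```text
clock: 10.65
position: [0.597, -0.1473, 0.0693]
tool_rot: [3.14, 0.002, 0.093]
force: [-0.1, -0.7, -4.1]
grip_width: 0.021
finger_force: 78.9
```

send_rows(plan="0 0 0.0004 0 0 0 0.01; 0 0 0.0008 0 0 0 0.01; 0 0 0.0012 0 0 0 0.01; 0 0 0.0012 0 0 0 0.01")

```text
clock: 10.98
position: [0.5971, -0.1473, 0.0687]
tool_rot: [3.139, 0.001, 0.092]
force: [-2.5, -0.1, 5.6]
grip_width: 0.0209
finger_force: 80.7
```

Seated: the vertical force rose by about 10 N at z = 0.0687. I'll ease the grip, open and back off.

send_rows(plan="0 0 0 0 0 0 0.01; 0 0 0 0 0 0 0.01; 0 0 0 0 0 0 0.01", grip_force=20)

```text
clock: 11.23
position: [0.5971, -0.1473, 0.0688]
tool_rot: [3.139, 0.001, 0.092]
force: [-2.5, 0.1, 6.7]
grip_width: 0.0213
finger_force: 80.7
```

send_rows(plan="0 0 0 0 0 0 0.026; 0 0 0 0 0 0 0.03; 0 0 0 0 0 0 0.04; 0 0 0 0 0 0 0.05; 0 0 0 0 0 0 0.05; 0 0 -0.005 0 0 0 0.05; 0 0 -0.02 0 0 0 0.05; 0 0 -0.045 0 0 0 0.05; 0 0 -0.08 0 0 0 0.05; 0 0 -0.1 0 0 0 0.05")

```text
clock: 12.07
position: [0.5978, -0.1471, 0.1715]
tool_rot: [3.139, -0.0, 0.093]
force: [-0.1, -0.6, -0.2]
grip_width: 0.0501
finger_force: 0.0
```

send_rows(plan="-0.02 0 -0.03 0 0 0 0.05; -0.05 0 -0.06 0 0 0 0.05; -0.08 0 -0.08 0 0 0 0.05; -0.11 0 -0.1 0 0 0 0.05; -0.14 0 -0.1 0 0 0 0.05; -0.16 0 -0.1 0 0 0 0.05; -0.16 0 -0.1 0 0 0 0.05")

```text
clock: 12.65
position: [0.4347, -0.1625, 0.2695]
tool_rot: [3.138, 0.002, 0.09]
force: [0.7, -0.7, 0.6]
grip_width: 0.0499
finger_force: 0.0
```

```bash
python3 - <<'E'
from h import *
rel(pins,FR)
t=grab('top')['color'][:,:,::-1];s=grab('side')['color'][:,:,::-1]
def c(i,x,y,w,h): return cv2.resize(i[y:y+h,x:x+w],(400,300),interpolation=cv2.INTER_CUBIC)
cv2.imwrite('pics/c7.png',np.hstack([c(t,350,130,120,90),c(s,335,225,120,90)]))
E
```

```text
12.65 at [ 0.4347 -0.1625  0.2695] [3.1382 0.002  0.0904] q [ 0.4442  0.2279 -0.2566  1.9492  0.0739  0.974  -1.3281] F [ 0.7351 -0.6579  0.6296] M [-0.0635 -0.1017  0.0114] w 0.04993848460439013
rel [0.1667 0.0028 0.2692] [0.1921 0.1115 0.1971]
```

View pics/c7.png

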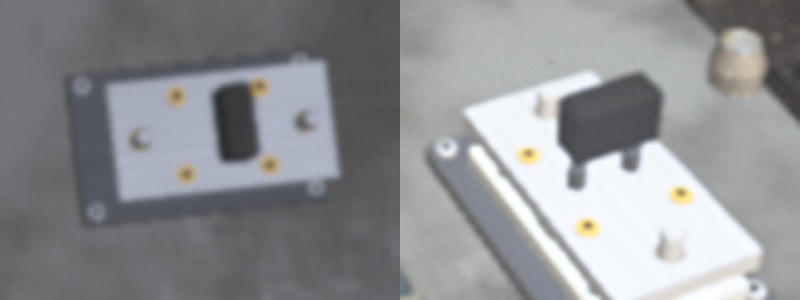

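The plate lies level with both pins standing through its holes, at (140,138) and (307,120) in the top crop. It is released and the robot is clear.

```bash
python3 -c "
from workcell import bot
print(bot.job_done())"
```

```text
the job is handed in; nothing more can be done
None
```

I lowered the jig plate level over both guide pins until it touched down on the collars, released it, backed the arm clear and handed in the job at about 13 s; no verdict came back.

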